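# Open the peg box: sliding lid over its stop lip

### The arm

A 7-joint arm with a two-finger parallel gripper is mounted at the origin on a cart in front of the work surface, level with it; the furniture and walls round the work are solid. World frame = base frame: x ahead of the robot, y to its left, z up, the work surface at z = 0. Lengths are in m, angles in rad, forces in N, time in s.
With the tool pointing down it reaches from about 0.425 to 0.875 m from the base axis. Payload 4.7 kg.
Tool frame: the origin (TCP) lies midway between the tips of the shut fingers; the grasp point (between the pads) lies 19 mm behind it; z points along the fingers, y is the direction in which the jaws open and shut (so a half turn about z gives the same grasp; the last joint's range is limited). The gripper opens to 87 mm and grips with 3 to 60 N. Pads are 19 mm wide; open, the fingers measure 117 mm over their backs; the gripper's body (75 mm by 190 mm) begins 51 mm behind the grasp point.
Start: joints at [-1.276, 0.321, -0.07, 1.45, 0.023, 1.371, -0.057], TCP at [0.18, 0.625, 0.223] pointing down, gripper open.
Joint ranges: [-2.86, 2.86], [-0.3, 2.09], [-1.38, 1.24], [0.06, 2.45], [-1.56, 4.7], [0.09, 2.05], [-2.69, 2.69]. Speed limits (rad/s): [2.57, 2.57, 3.14, 3.14, 3.14, 3.14, 3.14].

### API

Orientations are given as a rotation vector (axis times angle).
In Python, from bench import get_state, eyes, job gives the robot as it stands. The module is installed in compiled form; this text tells all that it offers.
- The arm moves only by the shell command python3 -m jog 'ROWS' [FORCE]. ROWS is JSON, a list that holds one entry, the list of rows, each a list of 5 numbers: the opening, from 0 (shut) to 1 (fully open), then the shift along the tool's x, y, z in units of 40 mm (1.0 is 40 mm), then the turn about the tool's z in units of 5 degrees (1.0 is 5 degrees). In form: [[[jaw, dx, dy, dz, turn], ...]]. A call has 1 to 10 rows; each row shifts and turns the commanded pose from where the row before left it, along the tool's axes as they then stand; what a row does not reach is not made up. A row lasts 1/8 s, in which the tool goes at most 62.5 mm and 10.7 degrees, less where a joint would pass 70% of its speed; a pose out of reach is approached as far as the arm can. A call is refused whole if a number of a shift passes 1 or a number of a turn 1, either way. A call with a gripper value outside its range is refused whole. The fingers move at their own pace and stop on an object; FORCE is the grip in N (left out, the last holds). Time passes only in rows, so rows that do not move let the fingers close. It gives the time, the measured TCP pose, the force and the opening at its end, in the units of the state.
- get_state(): the state, without advancing time (a new reading comes with each control period).
- eyes.get_image(name): name is "scene" or "side" or "wrist"; returns (picture, depth): 480x640x3 uint8, red, green, blue; 480x640 float32, m along the optical axis (not along the pixel's ray), 0 where there is no reading.
- eyes.camera_params(name): a dict with "camera_matrix" (3x3 intrinsics, pixels), "k1" (the pictures are not rectified: a ray, as slopes to the right and down, at radius r is drawn at 1 + k1 r^2 times it, then the intrinsics apply), "pose" (4x4, takes a point from camera to world coordinates); the wrist camera has in their place "mount" (4x4, takes a point from camera to tool coordinates, whose origin is the TCP and whose axes are the flange's). Camera axes: x right, y down, z forward; pixel columns grow to the right and rows downward; lengths in m; the calibration is good to about 2 mm. A picture is of the moment at which its call begins: read the wrist's pose just before it. camera_params takes no time and is no camera call.
- job.close_job(): hands the job in, once; it reports no verdict.
The state is a dict: "time": time; "joint_positions": joint angles; "qd": joint speeds; "joint_torque": joint torques, N m; "position": TCP position; "tool_rot": TCP orientation; "ft_force": force on the tool from outside, world axes, zero at the start; "torque": the same for the moment, N m; "grip_width": opening from 0.0 (shut) to 1.0 (fully open).
Only numpy, scipy, OpenCV 4.12 (cv2) and the standard library are available. Lean on these libraries where they do the work, as an engineer would, in place of code of your own. Each camera call takes 0.05 s, during which the arm holds its last target. There are 200 camera calls.

### The job

Open the longer of the two wooden sliding-lid boxes: lift the pull end of its lid over the stop lip, slide the lid out of its grooves, and lay it flat on the bench, pull upward, off the box. Set it down rather than dropping it; leave the shorter box shut and do not disturb the sanding block, chisel and hammer.

Things in the scene. Friction and masses are not known exactly. Their poses are not given: they have to be found in the camera images.
- long_box: The box to open: wood, 96 mm wide (x) x 230 long (y) x 59 high at its rear, heavy, does not move; origin at the centre of its underside, on the bench. Pull end at its own -y (roughly the robot's right). The lid lies on ledges 42 above the bench, between 5 thick cheeks whose tops are 54 above the bench.
- long_box_lip (a point): Middle of the top of the stop lip across the long box's -y end: 10 thick, 47 above the bench, so 5 above the ledges; it blocks the lid. Raising the lid's pull end by 6 to 17 mm, its tail staying down on the ledges, clears it; beyond about 17 the lid jams under the strips. So raised, the lid slides towards the box's -y.
- long_box_strips (a point): Midway between the front (-y) ends of the two strips over the lid's rear 70 mm, at the strips' underside, 12 above the ledges (groove 12 high for the 6 thick lid). They keep the lid from being lifted straight out; after 75 to 120 mm of sliding its tail is out from under them and it can be lifted away upward.
- long_lid: The long box's lid: flat wood plate 82 mm wide (x) x 204 long (y) x 6 thick, about 90 g; origin at the centre of the plate, axes as the box's (z up, +y towards its tail end). An upright wood block, the pull, stands on it near its -y end.
- long_lid_pull (a point): Centre of the pull block on the long lid: 22 mm wide (x) x 40 long (y) x 28 high; this point is 14 above the lid's upper face, 20 above its underside, 74 from the lid's centre towards -y. Grasp it across its 22 width, from above.
- long_lid_front (a point): Middle of the lower edge of the long lid's pull end (102 mm from the lid's centre towards -y).
- long_lid_tail (a point): Middle of the lower edge of the long lid's other end, its tail (102 mm from the lid's centre towards +y), which starts in the grooves.
- short_box: A like box to be left shut: 96 mm wide x 170 long x 59 high, does not move; origin at the centre of its underside.
- short_lid_pull (a point): Centre of the same kind of pull block on the short box's lid (144 mm long, 82 wide).
- sanding_block: Bystander: cork sanding block, 60 x 106 x 33 mm, left of the boxes; origin at the centre of its underside.
- chisel: Bystander: bench chisel with a dark handle, 245 mm long, 25 thick, beyond the boxes; origin at the middle of its underside.
- hammer: Bystander: small wood-handled hammer, 253 mm long (y), 95 wide, 26 high, to the right; origin at the middle of its underside.
There are look-alikes about, which are no part of the job. Leave any orange look-alike of the long_lid alone.

How it is judged:
By the outcome, as a careful person would: the job done as asked, in the order asked, and still so for the second after the job is handed in, with the robot touching nothing.
It also fails if it takes over 38 s, if anything falls off the work surface, if the arm or the gripper's body presses on something with over 40 N, if the wrist force passes 120 N, or if a joint passes its speed limit or range.

## Working session

There is one attempt and no reset: what is moved stays moved. The work goes in short steps, Python scripts to look and compute and a shell command to move; the robot and the scene stay as the last step left them, time stands still between calls to the robot, and variables do not carry over. Pictures are saved under pics/ and viewed, about 8 in all and at most 12, crops included, and the job is handed in when it is done.

```bash
mkdir -p pics
cat > h.py <<'E'
import numpy as np, cv2
from bench import get_state, eyes, job
from scipy.spatial.transform import Rotation as R
def snap(n,f):
    s=get_state(); im,d=eyes.get_image(n); p=eyes.camera_params(n)
    if n=='wrist':
        T=np.eye(4);T[:3,:3]=R.from_rotvec(s['tool_rot']).as_matrix();T[:3,3]=s['position'];P=T@np.array(p['mount'])
    else: P=np.array(p['pose'])
    cv2.imwrite('pics/'+f+'.png',im[:,:,::-1]); np.savez('pics/'+f+'.npz',im=im,d=d,P=P,K=p['camera_matrix'],k1=p['k1'])
def load(f): return np.load('pics/'+f+'.npz')
def ray(c,u,v):
    K=c['K'];D=np.array([float(c['k1']),0,0,0])
    return cv2.undistortPoints(np.array([[[u,v]]],float),K,D,)[0,0]
def px(c,u,v,z=None):
    r=np.append(ray(c,u,v),1);P=c['P']
    if z is None: t=np.median(c['d'][int(v)-1:int(v)+2,int(u)-1:int(u)+2])
    else: t=(z-P[2,3])/(P[:3,:3]@r)[2]
    return P[:3,:3]@(r*t)+P[:3,3]
E
python3 - <<'E'
from h import *
s=get_state();print(s['time'],s['position'],R.from_rotvec(s['tool_rot']).as_matrix().round(3),s['grip_width'])
for n in ['scene','side','wrist']:
    snap(n,n+'0');c=load(n+'0');print(n,c['P'].round(2).tolist())
E
```

```text
0.0 [0.1800082  0.62398693 0.22142672] [[-0.961  0.277 -0.   ]
 [ 0.277  0.961 -0.002]
 [-0.    -0.002 -1.   ]] 1.0006274642765987
scene [[0.68, -0.47, 0.56, -0.4], [-0.73, -0.43, 0.53, -1.0], [-0.01, -0.77, -0.64, 1.21], [0.0, 0.0, 0.0, 1.0]]
side [[-1.0, 0.01, -0.03, 0.68], [0.03, 0.6, -0.8, 1.39], [0.01, -0.8, -0.6, 1.13], [0.0, 0.0, 0.0, 1.0]]
wrist [[0.28, 0.93, 0.26, 0.11], [0.96, -0.27, -0.08, 0.64], [-0.0, 0.27, -0.96, 0.38], [0.0, 0.0, 0.0, 1.0]]
```

View pics/scene0.png

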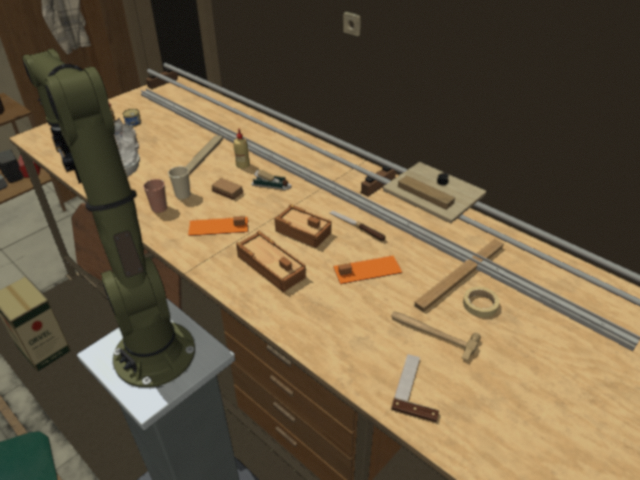

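View pics/side0.png

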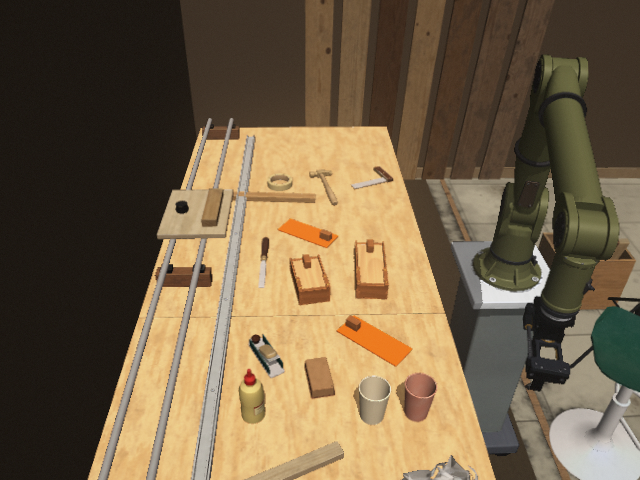

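Scene view: the long box is at about (270,260) with its pull at (286,264), and the short box is at (303,225). The two orange decoy lids are at (218,226) and (368,268), and the hammer is at (440,335). In the side view the long box is at (370,270) with its pull at (370,245). Next I'll enlarge crops to measure.

Run:
```python
from h import *
a=load('side0')['im'][225:310,270:420,::-1]; b=load('scene0')['im'][195:295,215:415,::-1]
a=cv2.resize(a,None,fx=4,fy=4,interpolation=cv2.INTER_CUBIC);b=cv2.resize(b,None,fx=3,fy=3,interpolation=cv2.INTER_CUBIC)[:,:600]
o=np.zeros((640-0,600,3),np.uint8);o[:340]=a;o[340:640]=b
cv2.imwrite('pics/crop1.png',cv2.resize(o,(560,600)) if 0 else o[:600])
for f,pts in (('side0',[(370,241),(370,255),(372,275),(306,258),(309,270),(265,245),(263,280),(325,200),(312,172),(325,236),(290,230),(374,338),(320,375),(335,200),(309,222)]),('scene0',[(286,262),(270,258),(400,315),(470,350),(368,268)])):
    c=load(f)
    for p in pts: print(f,p,px(c,*p).round(3))
```

```text
side0 (370, 241) [ 0.454 -0.058  0.077]
side0 (370, 255) [ 0.457 -0.019  0.05 ]
side0 (372, 275) [0.461 0.08  0.048]
side0 (306, 258) [0.664 0.028 0.078]
side0 (309, 270) [0.655 0.051 0.048]
side0 (265, 245) [ 0.8   -0.113  0.026]
side0 (263, 280) [0.8   0.048 0.007]
side0 (325, 200) [ 0.584 -0.436  0.001]
side0 (312, 172) [ 0.63  -0.615  0.025]
side0 (325, 236) [ 0.596 -0.163  0.024]
side0 (290, 230) [ 0.717 -0.226  0.007]
side0 (374, 338) [0.477 0.307 0.006]
side0 (320, 375) [0.635 0.458 0.032]
side0 (335, 200) [ 0.547 -0.403  0.021]
side0 (309, 222) [ 0.649 -0.279  0.005]
scene0 (286, 262) [ 0.446 -0.062  0.075]
scene0 (270, 258) [0.447 0.012 0.046]
scene0 (400, 315) [ 0.548 -0.418  0.019]
scene0 (470, 350) [ 0.57  -0.635  0.021]
scene0 (368, 268) [ 0.653 -0.216  0.003]
```

View pics/crop1.png

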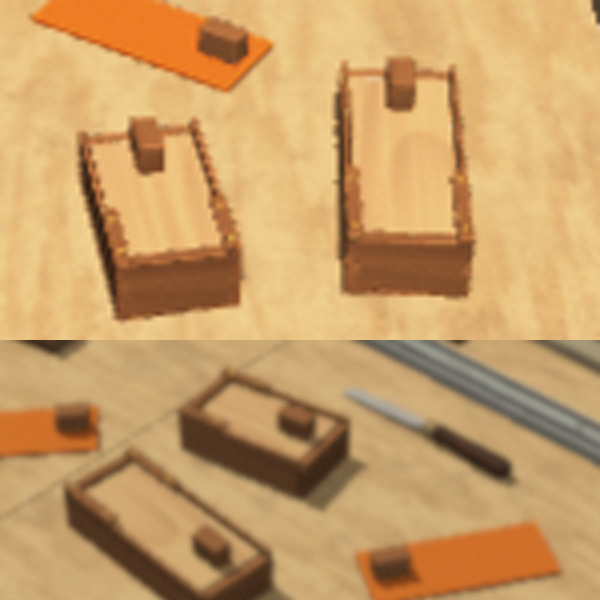

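The crops show both boxes nearly axis-aligned with +y to the robot's left, and the long-box pull at about (0.45, -0.06, 0.077). I'll swing an arc above it and look with the wrist camera.

```bash
python3 -m jog '[[[1,-1,-0.2,0,0.8],[1,-1,-0.2,0,0.8],[1,-1,-0.2,0,0.8],[1,-1,-0.2,0,0.8],[1,-1,-0.2,0,0.8],[1,-1,-0.2,0,0.8],[1,-1,-0.2,0,0.8],[1,-1,-0.2,0,0.8],[1,-1,-0.2,0,0.8],[1,-1,-0.2,0,0.8]]]' 15
```

```text
time: 1.4
position: [0.4614, 0.3386, 0.2222]
tool_rot: [-1.48, -2.771, 0.001]
ft_force: [0.5, -0.6, -0.6]
grip_width: 1.001
```

```bash
python3 -m jog '[[[1,-0.83,-0.56,0,0.75],[1,-0.87,-0.5,0,0.75],[1,-0.9,-0.45,0,0.75],[1,-0.92,-0.39,0,0.75],[1,-0.95,-0.32,0,0.75],[1,-0.97,-0.26,0,0.75],[1,-0.98,-0.2,0,0.75],[1,-0.99,-0.13,0,0.75],[1,-1,-0.07,0,0.75],[1,0,0,0,0]]]'
python3 - <<'E'
from h import *
snap('wrist','w1');s=get_state();print(s['position'],R.from_rotvec(s['tool_rot']).as_matrix().round(3).tolist())
E
```

```text
time: 2.65
position: [0.4607, -0.0253, 0.2228]
tool_rot: [2.227, 2.215, 0.0]
ft_force: [0.7, 1.1, -0.2]
grip_width: 1.002
[ 0.46078073 -0.02284463  0.22265312] [[0.002, 1.0, 0.0], [1.0, -0.002, 0.001], [0.001, 0.0, -1.0]]
```

View pics/w1.png

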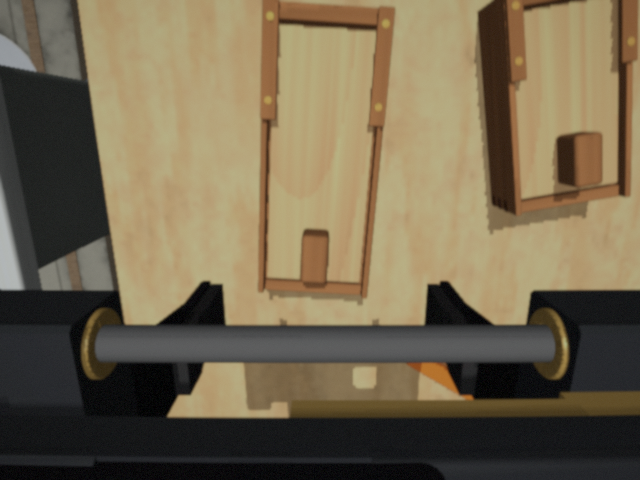

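The wrist view shows the long box with its pull at about (315,258), the lip along row 288 and the strip ends at (268,120) and (376,125). I'll enlarge it for edge pixels.

Run:
```python
from h import *
c=load('w1');im=c['im'][:,:,::-1]
a=cv2.resize(im[215:305,250:380],None,fx=6,fy=6,interpolation=cv2.INTER_CUBIC)
for k in range(0,780,60): cv2.putText(a,str(250+k//6),(k,10),0,.35,(0,0,0),1)
for k in range(0,540,60): cv2.putText(a,str(215+k//6),(0,k+5),0,.35,(0,0,0),1)
cv2.imwrite('pics/crop2.png',a)
for u,v,z in [(262,121,.054),(259,291,.054),(383,125,.054),(367,297,.054),(315,260,.076),(315,240,.076),(315,284,.076)]: print(u,v,px(c,u,v,z).round(4),px(c,u,v).round(4))
# lid plate + pull clouds by depth
H,W=c['d'].shape;vv,uu=np.mgrid[0:300,250:400]
K=c['K'];r=cv2.undistortPoints(np.dstack([uu,vv]).reshape(-1,1,2).astype(float),K,np.array([float(c['k1']),0,0,0]))[:,0]
d=c['d'][0:300,250:400].ravel();X=np.c_[r*d[:,None],d]@c['P'][:3,:3].T+c['P'][:3,3]
X=X[d>0]
m=(X[:,2]>.069)&(X[:,2]<.082)&(X[:,1]<0);Q=X[m];print('pull',m.sum(),Q.mean(0),cv2.minAreaRect((Q[:,:2]*1000).astype(np.float32)),Q[:,2].max())
m=(X[:,2]>.042)&(X[:,2]<.064)&(X[:,0]<.53);Q=X[m];print('box',cv2.minAreaRect((Q[:,:2]*1000).astype(np.float32)))
```

```text
262 121 [0.4125 0.0513 0.054 ] [0.4126 0.0513 0.0545]
259 291 [ 0.4032 -0.0914  0.054 ] [ 0.4033 -0.0912  0.0546]
383 125 [0.5071 0.0477 0.054 ] [0.5064 0.0477 0.059 ]
367 297 [ 0.4977 -0.0976  0.054 ] [ 0.5036 -0.1209  0.0006]
315 260 [ 0.4531 -0.0558  0.076 ] [ 0.4531 -0.0557  0.0763]
315 240 [ 0.4533 -0.0393  0.076 ] [ 0.4533 -0.0393  0.076 ]
315 284 [ 0.4529 -0.0763  0.076 ] [ 0.4521 -0.0875  0.0479]
pull 1315 [ 0.45216882 -0.05519364  0.07600756] ((452.0275573730469, -56.88697052001953), (40.71868133544922, 22.006744384765625), 86.25799560546875) 0.07861553799260057
box ((456.9903259277344, 17.83533477783203), (230.7111053466797, 96.72894287109375), 86.0492935180664)
```

View pics/crop2.png

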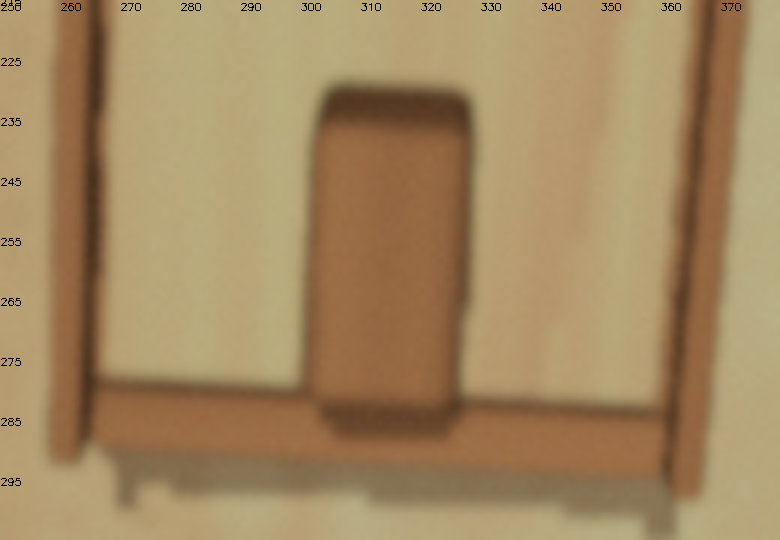

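Box fit: centre (0.457, 0.018), 231 x 97 mm, turned 3.9° clockwise. Pull fit: (0.452, -0.057), top 0.076, 41 x 22 mm. All of these agree with the given sizes. I'll pre-close the jaws so the fingers fit between the cheeks, align, and go down most of the way.

```bash
python3 -m jog '[[[0.45,0,0,0,0.75],[0.45,-0.84,-0.16,0,0],[0.45,0,0,0.8,0],[0.45,0,0,0.8,0],[0.45,0,0,0.8,0],[0.45,0,0,0.4,0],[0.45,0,0,0,0],[0.45,0,0,0,0]]]' 10
python3 - <<'E'
from h import *
s=get_state();P=s['position'];M=R.from_rotvec(s['tool_rot']).as_matrix();print(P,M.round(3).tolist(),s['grip_width'])
print('err units',(M.T@(np.array([.452,-.057,.0515])-P)/.04).round(3))
E
```

```text
time: 3.7
position: [0.4534, -0.0537, 0.1116]
tool_rot: [2.289, 2.151, 0.002]
ft_force: [0.5, 0.1, -0.3]
grip_width: 0.449
[ 0.45343972 -0.05374819  0.11163188] [[0.062, 0.998, 0.002], [0.998, -0.062, 0.0], [0.0, 0.002, -1.0]] 0.4486790706150647
err units [-0.084 -0.034  1.503]
```

```bash
python3 -m jog '[[[0.45,-0.08,-0.04,0.7,0.05],[0.45,0,0,0.5,0],[0.45,0,0,0.3,0],[0.1,0,0,0,0],[0.1,0,0,0,0],[0.1,0,0,0,0],[0.1,0,0,0,0],[0.1,0,0,0,0]]]' 10
```

```text
time: 4.7
position: [0.4516, -0.057, 0.0515]
tool_rot: [2.294, 2.145, 0.003]
ft_force: [-0.3, 0.1, 6.2]
grip_width: 0.252
```

Gripped at 22 mm. Now I'll lift about 9.5 mm and look at it from the wrist.

```bash
python3 -m jog '[[[0.1,0,0,-0.08,0],[0.1,0,0,-0.08,0],[0.1,0,0,-0.08,0],[0.1,0,0,0,0]]]'
python3 - <<'E'
from h import *
snap('wrist','w2');s=get_state();print(s['ft_force'],s['torque'],s['position'])
c=load('w2')
for y in (-.02,0,.03,.06,.09):pass
d=c['d'];
for v in range(20,300,20): print(v,px(c,315,v).round(4))
E
```

```text
time: 5.2
position: [0.4506, -0.057, 0.0603]
tool_rot: [-2.294, -2.146, -0.0]
ft_force: [-0.3, 1.0, -1.2]
grip_width: 0.25
[-0.84245554  0.61887687 -1.30469087] [-0.1306725   0.07464466 -0.03975646] [ 0.4506686  -0.05701228  0.06017382]
20 [0.4548 0.0538 0.054 ]
40 [0.4543 0.0469 0.0542]
60 [0.4538 0.0398 0.0545]
80 [0.4532 0.0326 0.0546]
100 [0.4527 0.0253 0.0549]
120 [0.4522 0.0178 0.0552]
140 [0.4516 0.0101 0.0547]
160 [0.451  0.0023 0.0555]
180 [ 0.4505 -0.0057  0.0556]
200 [ 0.4499 -0.0139  0.056 ]
220 [ 0.4492 -0.0224  0.0559]
240 [ 0.4486 -0.0309  0.0562]
260 [ 0.4485 -0.0364  0.0666]
280 [ 0.4487 -0.0381  0.0844]
```

View pics/w2.png

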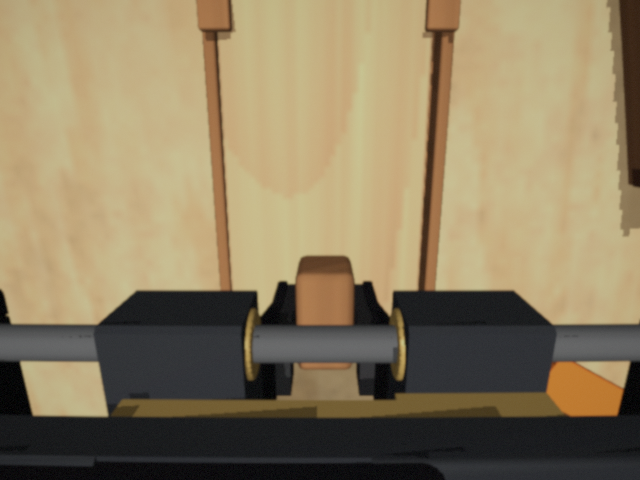

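The lid is gripped centrally and raised about 9 mm at the front. The depths show only 0.026 rad of tilt, so the tail floats about 4 mm. I'll ease the grip so it pivots down in the pads.

```bash
python3 -m jog '[[[0.1,0,0,0,0],[0.1,0,0,0,0],[0.1,0,0,0,0]]]' 3
cat > tilt.py <<'E'
from h import *
import sys
snap('wrist',sys.argv[1]);s=get_state();print(s['ft_force'],s['position'])
c=load(sys.argv[1])
Q=np.array([px(c,315,v) for v in range(40,240,10)]);p=np.polyfit(Q[:,1],Q[:,2],1)
y=s['position'][1];print('slope',p[0],'front top',np.polyval(p,y-.028),'tail top',np.polyval(p,y+.176))
E
python3 tilt.py w3
```

```text
time: 5.62
position: [0.4507, -0.057, 0.0601]
tool_rot: [-2.295, -2.146, -0.0]
ft_force: [-0.7, -1.0, 0.3]
grip_width: 0.253
[ 0.21505481 -0.1667656  -1.0639439 ] [ 0.45064818 -0.0570111   0.06010585]
slope -0.04695899971741185 front top 0.05804238618683389 tail top 0.04846275024448187
```

The tail is now down on the ledges (48.5 mm top against 48 nominal) and the front is 10 mm up, within the 6–17 band. I'll slide 92 mm.

```bash
python3 -m jog '[[[0.1,-0.1,0,0,0],[0.1,-0.25,0,0,0],[0.1,-0.3,0,0,0],[0.1,-0.3,0,0,0],[0.1,-0.3,0,0,0],[0.1,-0.3,0,0,0],[0.1,-0.3,0,0,0],[0.1,-0.25,0,0,0],[0.1,-0.2,0,0,0],[0.1,0,0,0,0]]]' 5
python3 tilt.py w4
```

```text
time: 6.92
position: [0.4445, -0.1495, 0.0602]
tool_rot: [2.296, 2.144, -0.0]
ft_force: [-0.7, 0.6, -0.1]
grip_width: 0.251
[ 0.64033314 -0.15303598 -0.82801589] [ 0.4444913  -0.14894535  0.06011274]
slope -0.05176511671386041 front top 0.0584370688426886 tail top 0.04787698503306108
```

View pics/w4.png

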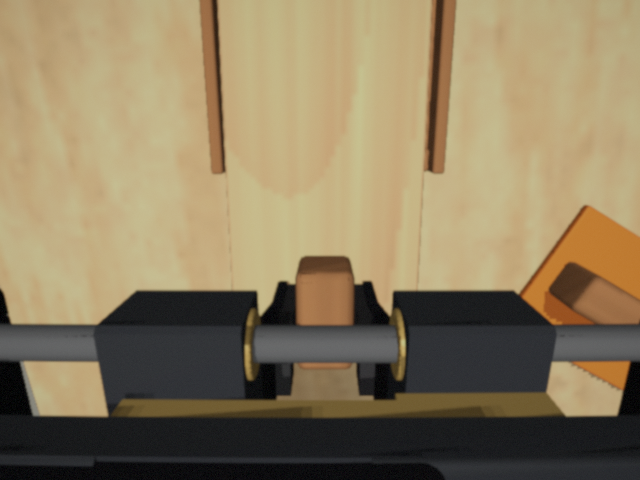

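The lid has slid 92 mm. Its tail is clear of the strips and still flat on the ledges, and the orange decoy lies to the right. I'll tighten the grip, lift straight up, and carry it to y ≈ -0.31.

```bash
python3 -m jog '[[[0.1,0,0,0,0],[0.1,0,0,0,0],[0.1,0,0,-0.15,0],[0.1,0,0,-0.3,0],[0.1,0,0,-0.4,0],[0.1,0,0,-0.4,0],[0.1,0,0,-0.3,0],[0.1,0,0,0,0]]]' 25 && python3 tilt.py w5
python3 - <<'E'
from h import *
c=load('w1');print('bench edge',[px(c,u,v,0).round(3) for u,v in [(105,200),(95,120)]])
E
```

```text
time: 7.98
position: [0.4455, -0.1489, 0.1234]
tool_rot: [2.293, 2.145, 0.003]
ft_force: [0.9, 0.4, -1.7]
grip_width: 0.248
[-0.71886276 -0.4737987  -0.75126705] [ 0.44478694 -0.14872619  0.12257453]
slope -0.05051144895401391 front top 0.12148623836062054 tail top 0.11118190277400171
bench edge [array([ 0.25 , -0.019,  0.   ]), array([0.252, 0.054, 0.   ])]
```

```bash
python3 -m jog '[[[0.1,-0.3,0.05,0,0],[0.1,-0.5,0.05,0,0],[0.1,-0.6,0.05,0,0],[0.1,-0.7,0.05,0,0],[0.1,-0.7,0.05,0,0],[0.1,-0.6,0.05,0,0],[0.1,-0.5,0,0,0],[0.1,-0.3,0,0,0],[0.1,0,0,0,0]]]'
python3 - <<'E'
from h import *
snap('side','s2')
cv2.imwrite('pics/s2c.png',cv2.resize(load('s2')['im'][160:310,250:450,::-1],None,fx=3,fy=3))
E
python3 tilt.py w6
```

```text
time: 9.15
position: [0.4445, -0.3183, 0.1218]
tool_rot: [-2.296, -2.143, 0.002]
ft_force: [-0.5, 0.6, -0.3]
grip_width: 0.25
[-0.90300657  0.58520702 -0.80842762] [ 0.44522771 -0.31660416  0.12177989]
slope -0.04761856778939466 front top 0.11948379278852037 tail top 0.10976960495948385
```

View pics/s2c.png

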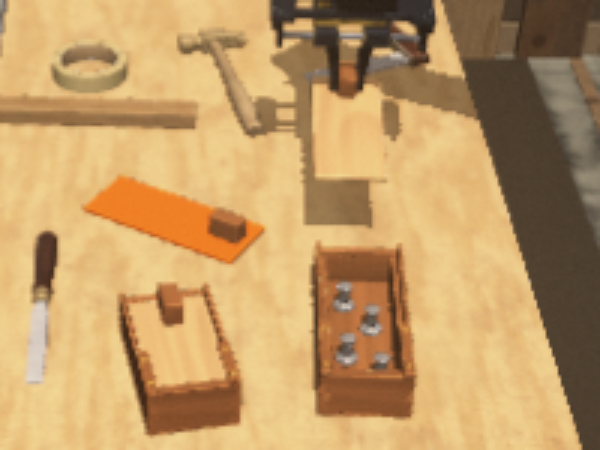

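The lid is held over clear bench. The box is open, with bolts inside, and nothing else has been disturbed. I'll check the saw clearance and then lower it.

```bash
python3 - <<'E'
from h import *
c=load('side0');print([px(c,u,v,0.005).round(3) for u,v in [(353,186),(372,184),(388,182)]])
E
python3 -m jog '[[[0.1,0,0,0.3,0],[0.1,0,0,0.5,0],[0.1,0,0,0.5,0],[0.1,0,0,0.5,0],[0.1,0,0,0.4,0],[0.1,0,0,0.2,0],[0.1,0,0,0.1,0],[0.1,0,0,0,0],[0.1,0,0,0,0]]]'
python3 tilt.py w7
```

```text
[array([ 0.467, -0.534,  0.005]), array([ 0.388, -0.549,  0.005]), array([ 0.32 , -0.564,  0.005])]
time: 10.38
position: [0.4457, -0.3175, 0.0227]
tool_rot: [2.294, 2.145, 0.001]
ft_force: [-0.8, -0.4, -1.3]
grip_width: 0.251
[ 0.81202104 -0.15808292 -0.61297308] [ 0.44570166 -0.31748148  0.02272053]
slope -0.04909247484314469 front top 0.020766114038101437 tail top 0.010751249170099918
```

```bash
python3 -m jog '[[[0.1,0,0,0.06,0],[0.1,0,0,0.05,0],[0.1,0,0,0,0]]]' 25; python3 -m jog '[[[0.1,0,0,0,0],[0.1,0,0,0.05,0],[0.1,0,0,0.05,0],[0.1,0,0,0.05,0],[0.1,0,0,0.04,0],[0.1,0,0,0,0],[0.1,0,0,0,0]]]' 3
python3 tilt.py w8
```

```text
time: 10.8
position: [0.4453, -0.3172, 0.0177]
tool_rot: [-2.295, -2.146, -0.0]
ft_force: [-0.1, -0.6, 0.2]
grip_width: 0.257
time: 11.68
position: [0.4452, -0.3171, 0.0101]
tool_rot: [-2.294, -2.146, -0.0]
ft_force: [-0.1, 0.7, -0.6]
grip_width: 0.25
[ 0.45505008  0.4042554  -0.95857326] [ 0.44524744 -0.31715375  0.01010315]
slope -0.010540990840381483 front top 0.007459238334578264 tail top 0.0053088762031404425
```

Front edge is about 1.5 mm up with no contact force yet. I'll lower a bit further.

```bash
python3 -m jog '[[[0.1,0,0,0.03,0],[0.1,0,0,0.02,0],[0.1,0,0,0,0],[0.1,0,0,0,0]]]' 3
python3 tilt.py w9
```

```text
time: 12.22
position: [0.4453, -0.3174, 0.0084]
tool_rot: [2.294, 2.145, 0.0]
ft_force: [-1.0, -0.2, 4.4]
grip_width: 0.253
[-1.16047237 -0.02788069  5.5775074 ] [ 0.4453343  -0.31746109  0.0083423 ]
slope -0.004787978726138583 front top 0.006734815238323607 tail top 0.005758067578191336
```

The lid is flat and bearing on the bench at about 5 N. Release gently and retreat.

```bash
python3 -m jog '[[[0.4,0,0,0,0],[0.55,0,0,0,0],[0.6,0,0,0,0],[0.6,0,0,0,0],[0.6,0,0,-0.3,0],[0.6,0,0,-0.7,0],[0.6,0,0,-1,0],[0.6,0,0,-1,0],[0.6,0,0,-1,0],[0.6,0,0,0,0]]]'
python3 - <<'E'
from h import *
snap('side','s3');snap('wrist','w10')
a=cv2.resize(load('s3')['im'][160:310,250:450,::-1],None,fx=2,fy=2);b=cv2.resize(load('w10')['im'][:,:,::-1],(400,300))
cv2.imwrite('pics/fin.png',np.vstack([a,b]))
c=load('w10');Q=[]
for v in range(0,330,30):
    for u in (290,315,335): Q.append((u,v,*px(c,u,v).round(4)))
print(*Q[::1],sep='\n')
a,b=load('side0'),load('s3')
for n,p in dict(hammer=(325,200),head=(312,172),chis=(265,245),sand=(320,375),shortpull=(306,258)).items(): print(n,px(a,*p).round(3),px(b,*p).round(3))
E
```

```text
time: 13.52
position: [0.4471, -0.3189, 0.1721]
tool_rot: [2.29, 2.141, 0.006]
ft_force: [0.1, -1.0, 0.3]
grip_width: 0.601
(290, 0, np.float64(nan), np.float64(nan), np.float64(nan))
(315, 0, np.float64(nan), np.float64(nan), np.float64(nan))
(335, 0, np.float64(nan), np.float64(nan), np.float64(nan))
(290, 30, np.float64(0.4313), np.float64(-0.1764), np.float64(0.0061))
(315, 30, np.float64(0.4495), np.float64(-0.1776), np.float64(0.0061))
(335, 30, np.float64(0.464), np.float64(-0.1786), np.float64(0.0063))
(290, 60, np.float64(0.4295), np.float64(-0.1967), np.float64(0.006))
(315, 60, np.float64(0.448), np.float64(-0.1979), np.float64(0.0058))
(335, 60, np.float64(0.4628), np.float64(-0.1989), np.float64(0.0057))
(290, 90, np.float64(0.4276), np.float64(-0.2177), np.float64(0.0063))
(315, 90, np.float64(0.4464), np.float64(-0.219), np.float64(0.0064))
(335, 90, np.float64(0.4615), np.float64(-0.22), np.float64(0.0065))
(290, 120, np.float64(0.4257), np.float64(-0.2394), np.float64(0.0065))
(315, 120, np.float64(0.4448), np.float64(-0.2407), np.float64(0.0057))
(335, 120, np.float
[... 933 characters left out ...]
at64(0.414), np.float64(-0.3631), np.float64(0.0003))
(315, 270, np.float64(0.4356), np.float64(-0.3646), np.float64(0.0003))
(335, 270, np.float64(0.4528), np.float64(-0.3657), np.float64(0.0005))
(290, 300, np.float64(0.4115), np.float64(-0.391), np.float64(0.0006))
(315, 300, np.float64(0.4335), np.float64(-0.3924), np.float64(0.0007))
(335, 300, np.float64(0.4511), np.float64(-0.3939), np.float64(0.0001))
hammer [ 0.584 -0.436  0.001] [ 0.584 -0.435  0.001]
head [ 0.63  -0.615  0.025] [ 0.63  -0.613  0.026]
chis [ 0.8   -0.113  0.026] [ 0.8   -0.115  0.024]
sand [0.635 0.458 0.032] [0.635 0.458 0.032]
shortpull [0.664 0.028 0.078] [0.664 0.028 0.077]
  return _methods._mean(a, axis=axis, dtype=dtype,
  ret = ret.dtype.type(ret / rcount)
```

View pics/fin.png

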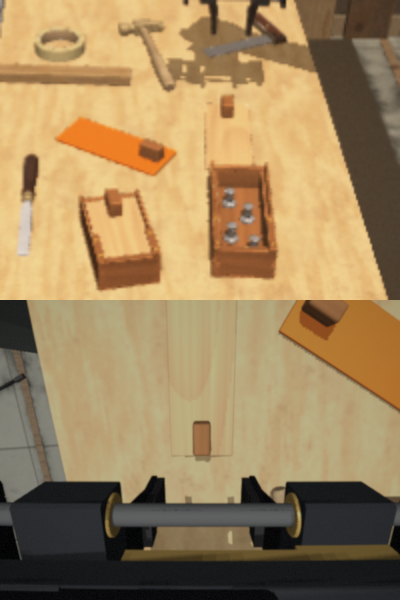

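The lid lies flat on the bench: its top is 6 mm up along the whole length, the pull is upward, and it is clear of the box. The bystanders and short box have not moved, so I'm handing in.

```bash
python3 -c "
from bench import job
print(job.close_job())"
```

```text
the job is handed in; nothing more can be done
None
```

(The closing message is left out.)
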